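# Close up a plaster mould box round its model

### The job

Get the hinged mould box ready for pouring plaster: stand the plain tan bisque cup, mouth down as it is, in the middle of the ring drawn on the box's floor, and shut the gate firmly against its rubber strip with the latch bar lifted over the keeper and dropped right down into the notch. Do not drop or tip the cup or slam the gate, and leave the other things on the table alone.

Things in the scene. Friction and masses are not known exactly. Their poses are not given: they have to be found in the camera images.
- cup_middle (a point): Middle of the bisque cup (half-way up its axis). Plain tan cup, 83 mm tall, 66 mm across its mouth, 50 mm across its foot, standing upside down (mouth down, foot up) on the table; so this point's own z axis points DOWN. Half-way up it is about 59 mm across, 12 mm higher about 56 mm. The wall tapers evenly.
- box_floor (a point): Centre of the mould box's inner floor, 12 mm above the table; centre of a drawn blue ring 79 mm across. Axes: x from the gate to the back wall, y to the left wall (hinge side), z up. The box is fixed to the table, open at the top, 150 x 150 mm inside, walls 12 mm thick, their tops 98 mm above this floor. The gate closes its -x side; the base board is 210 x 210 mm.
- gate_hinge (a point): Point on the gate's vertical hinge axis, at the left front corner of the box, 60 mm above the box's floor (level with the middle of the latch bar). Axes as box_floor.
- gate (a joint): Angle of the gate about its hinge, rad; grows as its free edge swings out to the box's -x. 174 mm wide, 12 mm thick, stays where left. Hard shut, its edge meets the wooden right jamb: anywhere from -0.024 to 0.024 (the jamb is adjustable). A springy rubber strip on the jamb meets it 8 mm earlier and pushes back, 3 N at first, 12 N when hard shut; latched, it rests 0.014 short of hard shut.
- latch_bar (a joint): Angle of the steel latch bar about its pivot on the gate's face (44 mm from the hinge axis), rad: 0 = level (at rest, or down in the notch), 0.26 = lifted as far as it goes; above 0.15 it clears the keeper's tooth. 160 mm long, 18 high, 10 thick, 0.2 kg, falls by its weight; but while the rubber strip presses it against the tooth, friction stops it: hold the gate hard shut until it is right down.
- latch_knob (a point): Middle of the red knob, a round grip 22 mm in diameter, 36 mm long, standing straight out from the latch bar. 85 mm from the bar's pivot, 129 mm along the gate from the hinge axis and 42 mm in front of that axis; 72 mm above the table when the bar is level. Its x axis points squarely into the gate's face (the knob's long axis), its y axis along the bar to the pivot; it moves with gate and bar.
- speckle_cup: Bystander: speckled tumbler with a green rim, 68 mm wide, 91 mm tall, upright. Origin under its middle.
- water_bowl: Bystander: turquoise bowl, 86 mm wide, 46 mm tall.
- clay_block: Bystander: grey-brown clay block, 89 x 62 x 56 mm.
- wood_rib: Bystander: flat wooden rib, 50 x 93 x 6 mm.
- test_tile_3: Bystander: cream tile, 40 x 55 x 9 mm.
- brush_round: Bystander: black brush, 205 mm long.
- needle_tool: Bystander: red needle tool, 174 mm long.
- keeper_place (a point): Where the middle of the keeper's notch floor would be at the middle setting (axes as box_floor). Keeper and jamb are screwed tight together up to 4 mm nearer or farther along x, differently each time. Keeper: 6 mm steel plate; notch open at the top, 16 mm wide, 18 deep, a 10 mm thick square tooth in front; floor 63 mm above the table. With the gate hard shut the bar is 2.5 mm behind the tooth.
There are look-alikes about, which are no part of the job. Leave any purple look-alike of the part that bears cup_middle alone.

How it is judged:
At the end, for the whole second after the job is handed in: The cup stands still, mouth down and upright (within 0.1 rad), on the box's floor with its axis within 10 mm of the ring's centre; the gate is shut (angle under 0.055 rad) and the latch bar lies right down in the keeper's notch (angle under 0.035 rad), held there by itself (value of joint latch_bar below 0.035 rad and value of joint gate below 0.055 rad and horizontal distance between cup_middle and box_floor below 0.01 m and z of cup_middle in the frame of box_floor between 0.036 and 0.047 m and angle between cup_middle's own z axis and vertical above 3.04 rad and velocity of joint gate between -0.05 and 0.05 rad/s and linear speed of bisque_cup below 0.02 m/s); the robot touches nothing.
It fails at once if the cup is tipped over by more than 0.5 rad (angle between cup_middle's own z axis and vertical below 2.64 rad).
It fails at once if the cup is dropped (it moves faster than 0.5 m/s out of the fingers) (contact force between the fingers and bisque_cup below 0.02 N and linear speed of bisque_cup above 0.5 m/s).
It fails at once if the gate is slammed (it closes faster than 3 rad/s) (velocity of joint gate below -3 rad/s).
It fails at once if another thing on the table is moved by more than 30 mm (distance of any of speckle_cup, water_bowl, clay_block, wood_rib, test_tile_3, brush_round, needle_tool from where it was at the start of the episode above 0.03 m).
It also fails if it takes over 58 s, if anything falls off the work surface, if the arm or the gripper's body presses on something with over 40 N, if the wrist force passes 120 N, or if a joint passes its speed limit or range.

### The arm

A 6-joint arm with a two-finger parallel gripper is mounted at the origin on a cart in front of the work surface, level with it; the furniture and walls round the work are solid. World frame = base frame: x ahead of the robot, y to its left, z up, the work surface at z = 0. Lengths are in m, angles in rad, forces in N, time in s.
With the tool pointing down it reaches from about 0.25 to 0.725 m from the base axis. Payload 4 kg.
Tool frame: the origin (TCP) lies at the very end of the fingers, on their centre line; the grasp point (between the pads) lies 19 mm behind it; z points along the fingers, y is the line along which they close (so a half turn about z gives the same grasp; the last joint's range is limited). The gripper opens to 85 mm and grips with 20 to 120 N. Pads are 22 mm wide; open, the fingers measure 114 mm over their backs; the gripper's body (76 mm by 85 mm) begins 54 mm behind the grasp point. The pads swing forward as they close: fully open they stand 13 mm farther back than shut.
Start: joints at [1.192, 0.241, 0.005, 1.335, 0, 1.571], TCP at [0.185, 0.465, 0.231] pointing down, gripper open.
Joint ranges: [-2.72, 2.72], [-1.05, 1.87], [-1.09, 1.28], [-1.99, 2.15], [-1.42, 1.44], [-3.14, 3.14]. Speed limits (rad/s): [2.79, 2.79, 3.14, 3.14, 3.14, 3.14].

### API

Orientations are given as a unit quaternion [x, y, z, w].
In Python, from workcell import bot gives the robot as it stands.
- The arm moves only by the tool carry_out, never from a script. Its argument "increments" is one flat list of numbers, 5 for each row, row after row: the finger opening in cm, from 0 to 8.54, then the shift along the tool's x, y, z in cm, then the turn about the tool's z in rad. A call has exactly 5 rows; each row shifts and turns the commanded pose from where the row before left it, along the tool's axes as they then stand; what a row does not reach is not made up. A row lasts 1/8 s, in which the tool goes at most 62.5 mm and 10.7 degrees, less where a joint would pass 70% of its speed; a pose out of reach is approached as far as the arm can. A call with a gripper value outside its range is refused whole. The fingers move at their own pace and stop on an object; the grip force is fixed at half the most. Time passes only in rows, so rows that do not move let the fingers close, or fill a call up. It gives the time, the measured TCP pose, the force, the opening and the grip force at its end, in the units of the state.
- bot.get_obs(): the state, without advancing time (a new reading comes with each control period).
- bot.camera(name): name is "side" or "top"; returns a dict with "pixels" (480x640x3 uint8, blue, green, red), "range_z" (480x640 float32, m along the optical axis (not along the pixel's ray), 0 where there is no reading), "mtx" (3x3 intrinsics, pixels), "D" ([k1, k2, p1, p2, k3] as OpenCV has them; the pictures are not rectified), "eye" and "attitude" of the camera in the world. Camera axes: x right, y down, z forward; pixel columns grow to the right and rows downward; lengths in m; the calibration is good to about 2 mm. A picture is of the moment at which its call begins.
- bot.job_done(): hands the job in; it is judged then, once.
Trained networks look in a picture, given as the dict that the camera call returned (one of the last four; its "shot" number tells which), for a name from the list of things; names that differ only in an ending like _2 or _b are one class to them, and where a whole thing is asked for, a point or a joint stands for the part that bears it (a point fixed in the world has none). Each returns a list of dicts, best first, with "p" (0 to 1); they miss things now and then, are a little off and sometimes report something else, mostly with a low value. They report only what shows in the picture. A call takes as long as a camera call. They do not tell look-alikes from the thing itself.
- bot.find_in(picture, name): "xyz" ([x, y, z] in m, in the coordinates of the camera as it stood for that picture, good to about 4 mm: the middle of the surface that is visible of it).
- bot.regions_of(picture, name): "mask" (480x640 bool, what is visible of it).
- bot.place_of(picture, name): "xyz" ([x, y, z] in m, in the coordinates of the camera as it stood for that picture, good to about 4 mm: a listed point, or the origin of a listed thing).
The state is a dict: "clock": time; "joint_pos": joint angles; "joint_vel": joint speeds; "tau": joint torques, N m; "eef_pos": TCP position; "tool_rot": TCP orientation; "ft_force": force on the tool from outside, world axes, zero at the start; "ft_torque": the same for the moment, N m; "grip_width": finger opening in m; "grasp_force": force on a finger pad.
Only numpy, scipy, OpenCV 4.12 (cv2) and the standard library are available. Lean on these libraries where they do the work, as an engineer would, in place of code of your own. Each camera call takes 0.05 s, during which the arm holds its last target. There are 200 camera calls.

## Working session

There is one attempt and no reset: what is moved stays moved. The work goes in short steps, Python scripts to look and compute and a tool call to move; the robot and the scene stay as the last step left them, time stands still between calls to the robot, and variables do not carry over. Pictures are saved under pics/ and viewed, at most 10 in all, crops included, and the job is handed in when it is done.

Besides the shell and the picture viewer there is one more tool, called after "Emit:" by a JSON object that holds its "api" and its "payload". carry_out: Moves the arm, as the interface text tells. Its arguments: {"type":"object","properties":{"increments":{"type":"array","items":{"type":"number"}}},"required":["increments"]}

```bash
mkdir -p pics
cat > h.py <<'E'
import numpy as np, cv2
from scipy.spatial.transform import Rotation as R
from workcell import bot
def cam(n):
    c=bot.camera(n); return c
def Rc(c):
    a=np.array(c["attitude"]); return a if a.shape==(3,3) else R.from_quat(a).as_matrix()
def W(c,p): return Rc(c)@np.array(p)+np.array(c["eye"])
def cloud(c,mask):
    v,u=np.nonzero(mask&(c["range_z"]>0)); z=c["range_z"][v,u]
    q=cv2.undistortPoints(np.stack([u,v],1).astype(float).reshape(-1,1,2),np.array(c["mtx"]),np.array(c["D"],float)).reshape(-1,2)
    return (np.c_[q*z[:,None],z])@Rc(c).T+np.array(c["eye"])
def pix(c,p):
    r=Rc(c).T; t=-r@np.array(c["eye"])
    return cv2.projectPoints(np.array(p,float).reshape(-1,1,3),cv2.Rodrigues(r)[0],t,np.array(c["mtx"]),np.array(c["D"],float))[0].reshape(-1,2)
E
python3 - <<'E'
from h import *
o=bot.get_obs(); print(o["clock"],o["eef_pos"],o["tool_rot"],R.from_quat(o["tool_rot"]).as_matrix().round(2).tolist())
for n in ["top","side"]:
    c=cam(n); cv2.imwrite(f"pics/{n}0.png",c["pixels"]); print(n,c["eye"],c["attitude"],c["mtx"][0][0])
    for k in ["cup_middle","box_floor","gate_hinge","latch_knob","keeper_place","speckle_cup","water_bowl","clay_block","wood_rib","test_tile_3","brush_round","needle_tool"]:
        print(k,[(round(d["p"],2),W(c,d["xyz"]).round(3).tolist(),pix(c,W(c,d["xyz"])).round().tolist()[0]) for d in bot.place_of(c,k)][:4])
E
```

```text
0.0 [0.18467593 0.4639661  0.23041676] [ 1.88294382e-01  9.82112096e-01 -1.01030671e-03 -1.90563581e-04] [[-0.93, 0.37, -0.0], [0.37, 0.93, -0.0], [-0.0, -0.0, -1.0]]
top [ 0.4230569  -0.04640071  1.42410814] [-0.70157296  0.71187247 -0.02286758  0.02258414] 559.602550713858
cup_middle [(0.92, [0.482, 0.003, 0.045], [302.0, 256.0]), (0.67, [0.514, -0.107, 0.039], [346.0, 242.0])]
box_floor [(0.64, [0.646, 0.226, 0.014], [213.0, 193.0])]
gate_hinge [(0.85, [0.576, 0.34, 0.07], [162.0, 219.0]), (0.26, [0.564, -0.284, 0.004], [414.0, 222.0])]
latch_knob [(0.92, [0.452, 0.281, 0.075], [186.0, 269.0])]
keeper_place [(0.94, [0.536, 0.159, 0.067], [237.0, 234.0]), (0.18, [0.37, -0.439, -0.003], [477.0, 298.0])]
speckle_cup [(0.98, [0.401, -0.303, 0.004], [424.0, 286.0])]
water_bowl [(0.75, [0.564, -0.286, -0.001], [415.0, 223.0]), (0.2, [0.577, 0.337, 0.073], [163.0, 218.0])]
clay_block [(0.63, [0.369, -0.44, -0.005], [477.0, 298.0])]
wood_rib [(0.65, [0.388, 0.214, -0.0], [219.0, 295.0]), (0.64, [0.405, -0.306, 0.006], [425.0, 285.0]), (0.3, [0.358, 0.075, 0.001], [274.0, 306.0])]
test_til
[... 678 characters left out ...]
], [207.0, 175.0])]
latch_knob [(0.53, [0.46, 0.276, 0.066], [203.0, 211.0]), (0.34, [0.515, -0.103, 0.043], [327.0, 251.0])]
keeper_place [(0.62, [0.538, 0.162, 0.065], [250.0, 207.0])]
speckle_cup [(0.76, [0.402, -0.305, -0.001], [374.0, 319.0])]
water_bowl [(0.56, [0.567, -0.287, 0.002], [392.0, 270.0]), (0.27, [0.391, 0.212, 0.0], [212.0, 249.0])]
clay_block [(0.97, [0.367, -0.439, -0.002], [415.0, 350.0])]
wood_rib [(0.73, [0.392, 0.213, 0.004], [211.0, 248.0])]
test_tile_3 [(0.58, [0.582, 0.337, 0.069], [208.0, 175.0]), (0.56, [0.455, -0.277, -0.001], [372.0, 300.0])]
brush_round [(0.71, [0.364, -0.146, 0.0], [316.0, 307.0])]
needle_tool [(0.46, [0.363, 0.074, -0.001], [247.0, 276.0])]
```

Run:
```python
import cv2
a=cv2.imread("pics/top0.png")[130:370,120:440]; a=cv2.resize(a,(800,600),interpolation=cv2.INTER_CUBIC); cv2.imwrite("pics/a.png",a)
```

```text
(no output)
```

View pics/a.png

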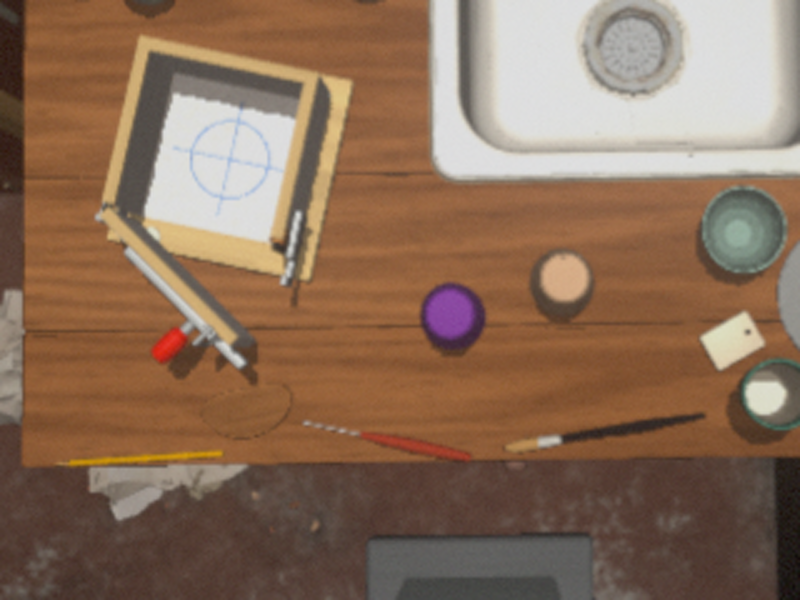

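The tan cup is at crop (565,277), world (0.515,-0.105). The purple look-alike is at crop (452,317). The box ring is at (230,158), and the gate is about 0.55 rad open with the red knob at (170,345). Next I'll refine these positions.

```bash
cat > m.py <<'E'
from h import *
P={}
for n in ["top","side","top","side"]:
    c=cam(n)
    for k in ["cup_middle","box_floor","gate_hinge","latch_knob","keeper_place"]:
        for d in bot.place_of(c,k)[:3]:
            w=W(c,d["xyz"]); ok={"cup_middle":[.515,-.105],"box_floor":[.647,.228],"gate_hinge":[.577,.339],"latch_knob":[.455,.278],"keeper_place":[.537,.16]}[k]
            if np.hypot(*(w[:2]-ok))<.03: P.setdefault(k,[]).append(w)
    for d in bot.regions_of(c,"cup_middle")[:3]:
        q=cloud(c,d["mask"])
        if np.hypot(*(np.median(q,0)[:2]-[.515,-.105]))<.04:
            t=q[q[:,2]>.078]; print(n,"cup top",((t.min(0)+t.max(0))/2).round(4),(t.max(0)-t.min(0)).round(3))
    # ring: blue pixels on floor
    b,g,r=[c["pixels"][...,i].astype(int) for i in range(3)]
    q=cloud(c,(b>r+25)); q=q[(abs(q[:,2]-.012)<.008)&(np.hypot(*(q[:,:2]-[.647,.228]).T)<.06)]
    f=q[np.hypot(*(q[:,:2]-[.647,.228]).T)>.03]
    A=np.c_[2*f[:,:2],np.ones(len(f))]; s=np.linalg.lstsq(A,(f[:,:2]**2).sum(1),rcond=None)[0]
    print(n,"ring",s[:2].round(4),np.sqrt(s[2]+s[0]**2+s[1]**2).round(4),len(f))
    # wall tops (z~.11) 
    q=cloud(c,np.ones((480,640),bool)); q=q[(abs(q[:,2]-.11)<.004)&(np.hypot(*(q[:,:2]-[.647,.228]).T)<.16)]
    loc=q[:,:2]-[.647,.228]
    for nm,y in (("yaw",-.22),):
        u=np.array([np.cos(y),np.sin(y)]); v=np.array([-u[1],u[0]])
        a,b2=loc@u,loc@v
        for nm,s,t in (("back",a,b2),("left",b2,a),("right",-b2,a)):
            m=(s>.072)&(s<.092)&(abs(t)<.06)
            if m.sum()>20: print(n,nm,m.sum(),s[m].mean().round(4),"slope",np.polyfit(t[m],s[m],1)[0].round(3))
for k,v in P.items(): print(k,np.mean(v,0).round(4),np.std(v,0).round(4),len(v))
E
python3 m.py
```

```text
top cup top [ 0.5129 -0.1033  0.084 ] [0.046 0.048 0.012]
top ring [0.645  0.2315] 0.0401 98
top back 177 0.0778 slope 0.01
top left 223 0.0821 slope 0.004
top right 188 0.0789 slope 0.002
side cup top [ 0.5164 -0.107   0.0836] [0.048 0.048 0.011]
side ring [0.649  0.2265] 0.0438 28
side back 110 0.0803 slope 0.006
side left 111 0.0826 slope 0.009
side right 130 0.0808 slope 0.008
top cup top [ 0.5141 -0.1034  0.0847] [0.049 0.048 0.013]
top ring [0.6453 0.2308] 0.04 94
top back 175 0.0778 slope -0.005
top left 232 0.0825 slope -0.005
top right 208 0.079 slope -0.005
side cup top [ 0.5144 -0.1073  0.0835] [0.048 0.047 0.011]
side ring [0.6492 0.2276] 0.043 28
side back 119 0.0802 slope 0.007
side left 119 0.0825 slope -0.016
side right 122 0.0811 slope -0.002
cup_middle [ 0.5149 -0.106   0.0404] [0.0013 0.0019 0.0016] 3
box_floor [0.6479 0.228  0.0132] [0.0016 0.0012 0.0004] 4
gate_hinge [0.5789 0.3376 0.0715] [0.0021 0.0005 0.0008] 4
keeper_place [0.5351 0.1602 0.0655] [0.0021 0.0019 0.0009] 4
latch_knob [0.4599 0.2759 0.0711] [0.0016 0.0029 0.0029] 3
```

```bash
cat >> h.py <<'E'
def state():
    o=bot.get_obs(); M=R.from_quat(o["tool_rot"]).as_matrix()
    return o,np.array(o["eef_pos"]),np.arctan2(M[1,1],M[0,1])
def plan(pts,g=8.54,start=None):
    "pts: list of (xyz, y-angle, rows); prints rows dx dy dz cm, turn"
    if start is None: o,p,a=state(); print("t",o["clock"],p.round(4),"yang",round(a,4),"w",o["grip_width"])
    else: p,a=start
    p=np.array(p,float)
    for q,b,n in pts:
        q=np.array(q,float); st=(q-p)/n; da=(b-a)/n
        for i in range(n):
            y=np.array([np.cos(a),np.sin(a)]); x=np.array([-y[1],y[0]])
            r=[round(v,2) for v in (st[:2]@x*100,st[:2]@y*100,-st[2]*100)]+[round(-da,3)]
            print(g,*r,sep=", ",end=",  " if (i+1)%5 else "\n")
            # apply rounded
            p=p+np.r_[(x*r[0]+y*r[1])/100,-r[2]/100]; a=a-r[3]
        st=None
    print()
E
python3 -c "
from h import *
plan([((.5147,-.1053,.15),-.22,15)])"
```

```text
t 2.7 [0.1849 0.4645 0.2313] yang 1.192 w 0.08541468217224378
8.54, -3.45, -2.72, 0.54, 0.094,  8.54, -3.69, -2.38, 0.54, 0.094,  8.54, -3.89, -2.02, 0.54, 0.094,  8.54, -4.07, -1.65, 0.54, 0.094,  8.54, -4.2, -1.26, 0.54, 0.094
8.54, -4.3, -0.86, 0.54, 0.094,  8.54, -4.37, -0.45, 0.54, 0.094,  8.54, -4.39, -0.04, 0.54, 0.094,  8.54, -4.37, 0.37, 0.54, 0.094,  8.54, -4.32, 0.78, 0.54, 0.094
8.54, -4.23, 1.18, 0.54, 0.094,  8.54, -4.1, 1.57, 0.54, 0.094,  8.54, -3.93, 1.95, 0.54, 0.094,  8.54, -3.73, 2.31, 0.54, 0.094,  8.54, -3.5, 2.65, 0.54, 0.094
```

Emit:
{"api": "carry_out", "payload": {"increments": [8.54,-3.45,-2.72,0.54,0.094,8.54,-3.69,-2.38,0.54,0.094,8.54,-3.89,-2.02,0.54,0.094,8.54,-4.07,-1.65,0.54,0.094,8.54,-4.2,-1.26,0.54,0.094]}}

```text
clock: 3.32
eef_pos: [0.2955, 0.2735, 0.2043]
tool_rot: [0.413, 0.911, 0.0, 0.0]
ft_force: [0.4, 0.7, 0.2]
grip_width: 0.0857
grasp_force: 0.0
```

Emit:
{"api": "carry_out", "payload": {"increments": [8.54,-4.3,-0.86,0.54,0.094,8.54,-4.37,-0.45,0.54,0.094,8.54,-4.39,-0.04,0.54,0.094,8.54,-4.37,0.37,0.54,0.094,8.54,-4.32,0.78,0.54,0.094]}}

```text
clock: 3.95
eef_pos: [0.4055, 0.0835, 0.1774]
tool_rot: [0.614, 0.789, 0.0, 0.0]
ft_force: [1.3, 0.8, -0.2]
grip_width: 0.0854
grasp_force: 0.0
```

Emit:
{"api": "carry_out", "payload": {"increments": [8.54,-4.23,1.18,0.54,0.094,8.54,-4.1,1.57,0.54,0.094,8.54,-3.93,1.95,0.54,0.094,8.54,-3.73,2.31,0.54,0.094,8.54,-3.5,2.65,0.54,0.094]}}

```text
clock: 4.58
eef_pos: [0.5153, -0.1067, 0.1502]
tool_rot: [0.781, 0.625, 0.0, 0.0]
ft_force: [0.4, 0.8, -0.1]
grip_width: 0.0856
grasp_force: 0.0
```

```bash
python3 -c "
from h import *
plan([((.5147,-.1053,.036),-.22,5)])"
```

```text
t 4.575 [ 0.5153 -0.1067  0.1502] yang -0.2213 w 0.08555327178696737
8.54, 0.02, -0.02, 2.28, -0.0,  8.54, 0.02, -0.02, 2.28, -0.0,  8.54, 0.02, -0.02, 2.28, -0.0,  8.54, 0.02, -0.02, 2.28, -0.0,  8.54, 0.02, -0.02, 2.28, -0.0
```

Emit:
{"api": "carry_out", "payload": {"increments": [8.54,0,0,2.3,0,8.54,0.1,-0.1,2.3,0,8.54,0,0,2.3,0,8.54,0,0,2.3,0,8.54,0,0,2.2,0]}}

```text
clock: 5.2
eef_pos: [0.5139, -0.1041, 0.0356]
tool_rot: [0.78, 0.626, 0.0, 0.0]
ft_force: [-0.1, -0.2, -0.1]
grip_width: 0.0852
grasp_force: 0.0
```

Emit:
{"api": "carry_out", "payload": {"increments": [7,0,0,0,0,6,0,0,0,0,5,0,0,0,0,4.5,0,0,0,0,4.5,0,0,0,0]}}

```text
clock: 5.82
eef_pos: [0.5151, -0.1043, 0.0381]
tool_rot: [0.78, 0.626, 0.001, 0.001]
ft_force: [-0.5, -0.6, 7.1]
grip_width: 0.0548
grasp_force: 62.6
```

```bash
python3 -c "
from h import *
plan([((.5151,-.1043,.195),-.2217,5),((.6465,.2292,.195),-.22,10)],g=4.5)"
```

```text
t 5.825 [ 0.5151 -0.1043  0.0381] yang -0.218 w 0.05482679538018648
4.5, -0.0, -0.0, -3.14, 0.001,  4.5, -0.0, -0.0, -3.14, 0.001,  4.5, -0.0, -0.0, -3.14, 0.001,  4.5, -0.0, -0.0, -3.14, 0.001,  4.5, -0.0, -0.0, -3.14, 0.001
4.5, 3.54, 0.54, 0.0, -0.0,  4.5, 3.54, 0.54, 0.0, -0.0,  4.5, 3.54, 0.54, 0.0, -0.0,  4.5, 3.54, 0.54, 0.0, -0.0,  4.5, 3.54, 0.54, 0.0, -0.0
4.5, 3.54, 0.54, 0.0, -0.0,  4.5, 3.54, 0.54, 0.0, -0.0,  4.5, 3.54, 0.54, 0.0, -0.0,  4.5, 3.54, 0.54, 0.0, -0.0,  4.5, 3.54, 0.54, 0.0, -0.0
```

Emit:
{"api": "carry_out", "payload": {"increments": [4.5,0,0,-1,0,4.5,0,0,-3,0,4.5,0,0,-4,0,4.5,0,0,-4,0,4.5,0,0,-3.7,0]}}

```text
clock: 6.45
eef_pos: [0.5137, -0.104, 0.1951]
tool_rot: [0.78, 0.626, 0.0, 0.0]
ft_force: [0.6, -0.8, -2.4]
grip_width: 0.0548
grasp_force: 63.2
```

Emit:
{"api": "carry_out", "payload": {"increments": [4.5,2,0.3,0,0,4.5,3.5,0.5,0,0,4.5,3.5,0.5,0,0,4.5,4,0.6,0,0,4.5,4,0.6,0,0]}}

```text
clock: 7.08
eef_pos: [0.5751, 0.0575, 0.1936]
tool_rot: [0.78, 0.626, -0.0, -0.0]
ft_force: [0.5, 0.1, -1.3]
grip_width: 0.0543
grasp_force: 63.2
```

Emit:
{"api": "carry_out", "payload": {"increments": [4.5,4,0.6,0,0,4.5,4,0.6,0,0,4.5,4,0.6,0,0,4.5,3.5,0.5,0,0,4.5,2,0.4,0,0]}}

```text
clock: 7.7
eef_pos: [0.6391, 0.2234, 0.193]
tool_rot: [0.779, 0.627, -0.0, -0.0]
ft_force: [-0.0, -1.4, -1.6]
grip_width: 0.0544
grasp_force: 63.2
```

Run:
```python
from h import *
plan([((.6465,.2292,.055),-.22,5)],g=4.5)
for n in ["top","side"]:
    c=cam(n); cv2.imwrite(f"pics/{n}1.png",c["pixels"])
    print([(d["p"],W(c,d["xyz"]).round(3)) for d in bot.place_of(c,"cup_middle")])
a=cv2.resize(c["pixels"][90:330,140:460],(800,600)); cv2.imwrite("pics/b.png",a)
```

```text
t 7.7 [0.6391 0.2234 0.193 ] yang -0.2162 w 0.054421716490821885
4.5, 0.14, 0.12, 2.76, 0.001,  4.5, 0.14, 0.12, 2.76, 0.001,  4.5, 0.14, 0.12, 2.76, 0.001,  4.5, 0.14, 0.12, 2.76, 0.001,  4.5, 0.14, 0.12, 2.76, 0.001

[(0.83, array([0.637, 0.222, 0.194])), (0.73, array([0.482, 0.007, 0.044])), (0.38, array([ 0.403, -0.302,  0.002]))]
[(0.95, array([0.486, 0.01 , 0.042])), (0.82, array([0.642, 0.226, 0.195]))]
```

View pics/b.png

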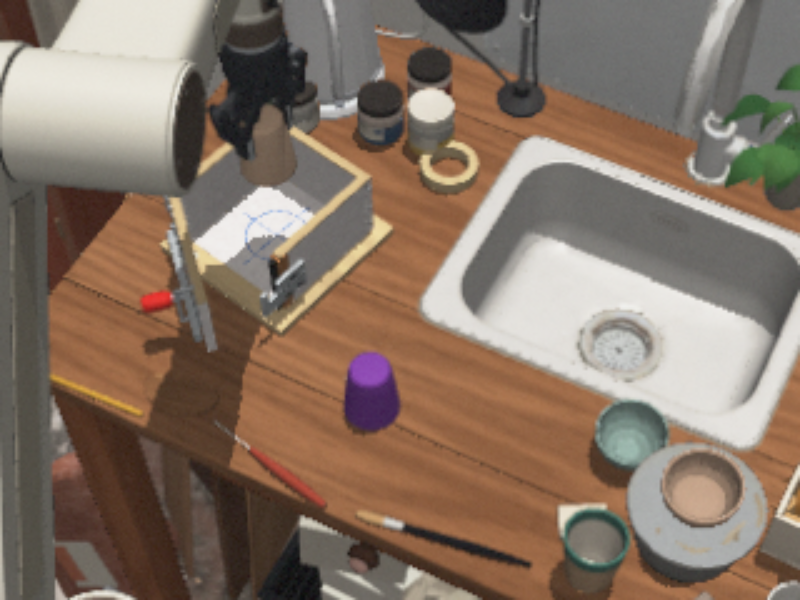

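The cup is held upright at crop (268,145), above the ring at (280,235). The gate is still open, with the knob at (157,301). I'll lower the cup now.

Emit:
{"api": "carry_out", "payload": {"increments": [4.5,0.2,0.2,2,0,4.5,0.2,0.2,3,0,4.5,0.2,0.2,3,0,4.5,0.1,0.1,3,0,4.5,0,0,2.3,0]}}

```text
clock: 8.52
eef_pos: [0.6468, 0.225, 0.0591]
tool_rot: [0.78, 0.625, -0.001, -0.0]
ft_force: [0.5, -0.2, -1.4]
grip_width: 0.0547
grasp_force: 63.2
```

```bash
python3 -c "
from h import *
plan([((.6465,.2292,.05),-.22,5)],g=4.5)"
```

```text
t 8.525 [0.6468 0.225  0.0591] yang -0.2197 w 0.054677944751139816
4.5, 0.08, -0.02, 0.18, 0.0,  4.5, 0.08, -0.02, 0.18, 0.0,  4.5, 0.08, -0.02, 0.18, 0.0,  4.5, 0.08, -0.02, 0.18, 0.0,  4.5, 0.08, -0.02, 0.18, 0.0
```

Emit:
{"api": "carry_out", "payload": {"increments": [4.5,0.3,0,0.1,0,4.5,0.1,0,0.2,0,4.5,0,0,0.2,0,4.5,0,0,0.2,0,4.5,0,0,0,0]}}

```text
clock: 9.15
eef_pos: [0.6485, 0.2308, 0.0536]
tool_rot: [0.78, 0.626, 0.0, 0.0]
ft_force: [0.3, 0.5, -1.4]
grip_width: 0.0544
grasp_force: 63.2
```

Emit:
{"api": "carry_out", "payload": {"increments": [4.5,-0.1,-0.1,0.1,0,4.5,0,0,0.1,0,4.5,0,0,0.1,0,4.5,0,0,0.1,0,4.5,0,0,0,0]}}

```text
clock: 9.78
eef_pos: [0.6474, 0.2302, 0.0502]
tool_rot: [0.78, 0.626, 0.0, -0.0]
ft_force: [-1.0, -0.8, 4.9]
grip_width: 0.0548
grasp_force: 64.1
```

Emit:
{"api": "carry_out", "payload": {"increments": [5.6,0,0,0,0,6,0,0,0,0,6.8,0,0,0,0,7.6,0,0,0,0,8,0,0,0,0]}}

```text
clock: 10.4
eef_pos: [0.6473, 0.2299, 0.0491]
tool_rot: [0.78, 0.626, -0.0, -0.0]
ft_force: [-0.1, 1.1, -0.3]
grip_width: 0.0797
grasp_force: 0.0
```

Emit:
{"api": "carry_out", "payload": {"increments": [8,0,0,-1,0,8,0,0,-2.5,0,8,0,0,-3.5,0,8,0,0,-3.5,0,8,0,0,-3.5,0]}}

```text
clock: 11.02
eef_pos: [0.6474, 0.23, 0.1915]
tool_rot: [0.78, 0.626, 0.001, 0.0]
ft_force: [0.2, -0.5, 0.3]
grip_width: 0.0799
grasp_force: 0.0
```

```bash
python3 -c "
from h import *
g=.78
plan([((.46,.2765,.19),g,10)],g=8)"
```

```text
t 11.025 [0.6474 0.23   0.1915] yang -0.218 w 0.07988875880290283
8, 0.05, -1.93, 0.01, -0.1,  8, 0.24, -1.92, 0.01, -0.1,  8, 0.43, -1.88, 0.01, -0.1,  8, 0.62, -1.83, 0.01, -0.1,  8, 0.8, -1.76, 0.01, -0.1
8, 0.97, -1.67, 0.01, -0.1,  8, 1.13, -1.57, 0.01, -0.1,  8, 1.28, -1.44, 0.01, -0.1,  8, 1.42, -1.31, 0.01, -0.1,  8, 1.54, -1.16, 0.01, -0.1
```

```bash
cat > k.py <<'E'
from h import *
def knob():
  for n in ["top","side"]:
    c=cam(n); cv2.imwrite(f"pics/{n}k.png",c["pixels"])
    b,g,r=[c["pixels"][...,i].astype(int) for i in range(3)]
    q=cloud(c,(r>120)&(g<60)&(b<60)); q=q[(q[:,1]>.18)&(q[:,2]>.06)&(q[:,0]>.36)]
    if len(q)>10:
        m=q[:,:2].mean(0); l,v=np.linalg.eigh(np.cov(q[:,:2].T)); s=(q[:,:2]-m)@v[:,1]
        print(n,"red",len(q),m.round(4),"mid",(m+v[:,1]*(s.min()+s.max())/2).round(4),"ztop",np.percentile(q[:,2],95).round(4),"axis",np.degrees(np.arctan2(*v[::-1,1])).round(1),"len",np.ptp(s).round(3))
    for k in ["latch_knob","gate_hinge","cup_middle","keeper_place"]:
        print(n,k,[(round(d["p"],2),W(c,d["xyz"]).round(4).tolist()) for d in bot.place_of(c,k)][:2])
  return c
if __name__=="__main__": knob()
E
python3 k.py
```

```text
top latch_knob []
top gate_hinge []
top cup_middle [(0.9, [0.4878, 0.0054, 0.044]), (0.75, [0.6458, 0.2277, 0.0472])]
top keeper_place [(0.67, [0.5363, 0.1607, 0.0654])]
side red 66 [0.4545 0.273 ] mid [0.4547 0.2728] ztop 0.085 axis 140.7 len 0.033
side latch_knob [(0.79, [0.4584, 0.2754, 0.07])]
side gate_hinge [(0.91, [0.5779, 0.3372, 0.0697])]
side cup_middle [(0.64, [0.4876, 0.0097, 0.0425]), (0.63, [0.6496, 0.2317, 0.0516])]
side keeper_place [(0.71, [0.5385, 0.1615, 0.0647]), (0.39, [0.4035, -0.3034, -0.0044])]
```

```bash
python3 -c "
from h import *
plan([((.456,.277,.14),.792,10),((.456,.277,.053),.792,5)],g=5)"
```

```text
t 11.525 [0.6466 0.2298 0.1878] yang -0.218 w 0.07965441073282656
5, 0.05, -1.96, 0.48, -0.101,  5, 0.25, -1.95, 0.48, -0.101,  5, 0.44, -1.91, 0.48, -0.101,  5, 0.63, -1.86, 0.48, -0.101,  5, 0.82, -1.79, 0.48, -0.101
5, 0.99, -1.69, 0.48, -0.101,  5, 1.16, -1.59, 0.48, -0.101,  5, 1.31, -1.46, 0.48, -0.101,  5, 1.45, -1.32, 0.48, -0.101,  5, 1.58, -1.17, 0.48, -0.101
5, 0.0, -0.0, 1.74, 0.0,  5, 0.0, -0.0, 1.74, 0.0,  5, 0.0, -0.0, 1.74, 0.0,  5, 0.0, -0.0, 1.74, 0.0,  5, 0.0, -0.0, 1.74, 0.0
```

Emit:
{"api": "carry_out", "payload": {"increments": [5,0.05,-1.96,0,-0.101,5,0.25,-1.95,0,-0.101,5,0.44,-1.91,0.4,-0.101,5,0.63,-1.86,0.5,-0.101,5,0.82,-1.79,0.5,-0.101]}}

```text
clock: 12.15
eef_pos: [0.551, 0.2536, 0.1745]
tool_rot: [0.597, 0.802, -0.0, -0.0]
ft_force: [-0.3, -0.9, 0.3]
grip_width: 0.0501
grasp_force: 0.0
```

Emit:
{"api": "carry_out", "payload": {"increments": [5,0.99,-1.69,0.5,-0.101,5,1.16,-1.59,0.5,-0.101,5,1.31,-1.46,0.5,-0.101,5,1.45,-1.32,0.5,-0.101,5,1.58,-1.17,0.5,-0.101]}}

```text
clock: 12.78
eef_pos: [0.4557, 0.2771, 0.1496]
tool_rot: [0.378, 0.926, -0.0, -0.0]
ft_force: [0.1, 1.1, -0.1]
grip_width: 0.05
grasp_force: 0.0
```

Run:
```python
from h import *
import k
plan([((.456,.277,.053),.792,5)],g=5)
c=k.knob(); t=cv2.imread("pics/topk.png")
a=np.hstack([cv2.resize(t[150:310,130:290],(400,400)),cv2.resize(c["pixels"][110:270,150:310],(400,400))]); cv2.imwrite("pics/c.png",a)
```

```text
t 12.775 [0.4557 0.2771 0.1496] yang 0.7953 w 0.05002707580973782
5, -0.01, 0.0, 1.93, 0.001,  5, -0.01, 0.0, 1.93, 0.001,  5, -0.01, 0.0, 1.93, 0.001,  5, -0.01, 0.0, 1.93, 0.001,  5, -0.01, 0.0, 1.93, 0.001

top red 72 [0.4598 0.2719] mid [0.4593 0.2735] ztop 0.0859 axis 106.7 len 0.025
top latch_knob [(0.85, [0.454, 0.2794, 0.0758]), (0.54, [0.3703, -0.4409, -0.0042])]
top gate_hinge [(0.16, [0.3643, -0.1435, 0.0015])]
top cup_middle [(0.65, [0.6478, 0.2286, 0.0519]), (0.62, [0.4851, 0.0056, 0.0467])]
top keeper_place [(0.9, [0.5333, 0.1602, 0.0659]), (0.26, [0.3876, 0.2141, 0.0011])]
side red 67 [0.4546 0.2728] mid [0.4547 0.2727] ztop 0.086 axis 137.9 len 0.033
side latch_knob [(0.66, [0.4612, 0.2768, 0.0711])]
side gate_hinge [(0.58, [0.5805, 0.3354, 0.0679]), (0.36, [0.4017, -0.3064, -0.0031])]
side cup_middle [(0.95, [0.4874, 0.0078, 0.0417]), (0.77, [0.6462, 0.2322, 0.0543])]
side keeper_place [(0.58, [0.5349, 0.1612, 0.0641]), (0.58, [0.4567, -0.2734, -0.0014])]
```

View pics/c.png

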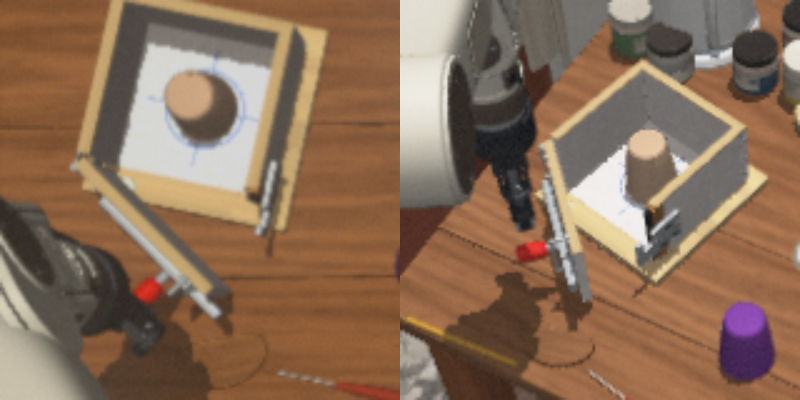

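The cup stands inside the ring at left-crop (200,105), and the gripper is above and straddling the red knob at (150,288). I'll descend and grip it.

Emit:
{"api": "carry_out", "payload": {"increments": [5,0,0,2,0,5,0,0,2,0,5,0,0,2,0,5,0,0,2,0,5,0,0,1.6,0]}}

```text
clock: 13.9
eef_pos: [0.4569, 0.277, 0.0534]
tool_rot: [0.38, 0.925, -0.0, -0.0]
ft_force: [-0.4, 0.2, -0.2]
grip_width: 0.0499
grasp_force: 0.0
```

Emit:
{"api": "carry_out", "payload": {"increments": [4,0,0,0,0,3,0,0,0,0,2.4,0,0,0,0,1.8,0,0,0,0,1.8,0,0,0,0]}}

```text
clock: 14.52
eef_pos: [0.4574, 0.2774, 0.0554]
tool_rot: [0.38, 0.925, 0.001, 0.001]
ft_force: [-0.6, -2.1, 6.8]
grip_width: 0.0204
grasp_force: 58.6
```

Emit:
{"api": "carry_out", "payload": {"increments": [1.8,0,0,-0.4,0,1.8,0,0.05,-0.4,0,1.8,0,0.05,-0.4,0,1.8,0,0.05,-0.4,0,1.8,0,0,-0.2,0]}}

```text
clock: 15.15
eef_pos: [0.4581, 0.2781, 0.0716]
tool_rot: [0.38, 0.925, -0.0, 0.0]
ft_force: [8.2, 2.3, -13.6]
grip_width: 0.0206
grasp_force: 58.9
```

Run:
```python
from h import *
o,p,a=state(); print(p,a,o["ft_force"],o["ft_torque"])
import k; c=k.knob()
t=cv2.imread("pics/topk.png")
a=np.hstack([cv2.resize(t[170:290,150:270],(400,400)),cv2.resize(c["pixels"][130:250,170:290],(400,400))]); cv2.imwrite("pics/d.png",a)
```

```text
[0.458071   0.27805799 0.07164596] 0.7916504486380663 [  8.22305258   2.26618755 -13.56483616] [-0.13232618 -0.89421461 -0.23772546]
top latch_knob [(0.66, [0.4569, 0.2782, 0.0887])]
top gate_hinge [(0.56, [0.5731, 0.3379, 0.0726])]
top cup_middle [(0.9, [0.4835, 0.0051, 0.0418]), (0.61, [0.646, 0.229, 0.0532])]
top keeper_place [(0.95, [0.5342, 0.1602, 0.0655])]
side latch_knob [(0.58, [0.461, 0.2762, 0.0845]), (0.47, [0.3701, -0.1471, 0.002])]
side gate_hinge [(0.59, [0.5781, 0.3353, 0.0701])]
side cup_middle [(0.95, [0.4881, 0.0088, 0.0443]), (0.82, [0.6468, 0.2293, 0.0527])]
side keeper_place [(0.61, [0.5358, 0.161, 0.0628])]
```

View pics/d.png

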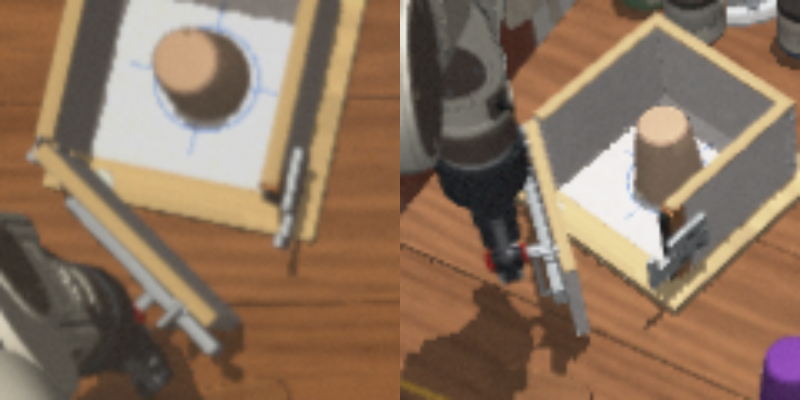

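The gripper holds the knob and the bar is lifted about 0.19 rad (the bar end is visible at (215,345)). Next I'll swing the gate in small arc steps.

Emit:
{"api": "carry_out", "payload": {"increments": [1.8,-0.51,-0.17,0,-0.04,1.8,-0.51,-0.17,0,-0.04,1.8,-0.51,-0.17,0,-0.04,1.8,-0.51,-0.17,0,-0.04,1.8,-0.51,-0.17,0,-0.04]}}

```text
clock: 16.27
eef_pos: [0.4722, 0.2558, 0.0727]
tool_rot: [0.285, 0.959, 0.001, 0.0]
ft_force: [5.7, 0.8, -3.4]
grip_width: 0.0206
grasp_force: 59.7
```

```bash
cat > s.py <<'E'
from h import *
o,p,a=state(); f=np.array(o["ft_force"]); y=np.array([np.cos(a),np.sin(a)]); x=np.array([-y[1],y[0]])
r=p[:2]-[.5785,.337]
print("t",o["clock"],"p",p.round(4),"yang",round(a,4),"phi~",round(1.351-a,4),"Ftool x,y,up",(f[:2]@x).round(1),(f[:2]@y).round(1),f[2].round(1),"r yx",(r@y).round(4),(r@x).round(4),"phi_pos",round(-np.radians(102.6)-(np.arctan2(r[1],r[0])+np.arctan2(.0441,.1266)),4))
E
python3 s.py
```

```text
t 16.275 p [0.4722 0.2558 0.0727] yang 0.9933 phi~ 0.3577 Ftool x,y,up -4.4 3.7 -3.4 r yx -0.126 0.0447 phi_pos 0.3633
```

Emit:
{"api": "carry_out", "payload": {"increments": [1.8,-0.51,-0.17,0,-0.04,1.8,-0.51,-0.17,0,-0.04,1.8,-0.51,-0.17,0,-0.04,1.8,-0.51,-0.17,0,-0.04,1.8,-0.51,-0.17,0,-0.04]}}

```text
clock: 16.9
eef_pos: [0.4906, 0.2363, 0.0726]
tool_rot: [0.188, 0.982, 0.001, 0.0]
ft_force: [4.3, 1.3, -3.0]
grip_width: 0.0208
grasp_force: 59.7
```

```bash
python3 s.py
python3 - <<'E'
from h import *
c=cam("side");t=cam("top")
a=np.hstack([cv2.resize(t["pixels"][180:280,170:270],(400,400)),cv2.resize(c["pixels"][150:250,190:290],(400,400))]); cv2.imwrite("pics/e.png",a)
E
```

```text
t 16.9 p [0.4906 0.2363 0.0726] yang 1.1931 phi~ 0.1579 Ftool x,y,up -3.5 2.8 -3.0 r yx -0.126 0.0445 phi_pos 0.1624
```

View pics/e.png

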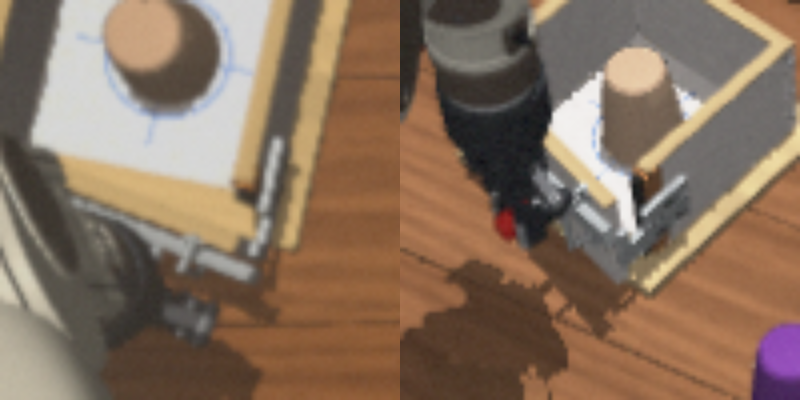

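The bar's end is just in front of the keeper (left crop (255,270)), and the bar is still lifted. I'll continue slowly.

Emit:
{"api": "carry_out", "payload": {"increments": [1.8,-0.38,-0.13,0,-0.03,1.8,-0.38,-0.13,0,-0.03,1.8,-0.25,-0.09,0,-0.02,1.8,-0.13,-0.04,0,-0.01,1.8,0,0,0,0]}}

```text
clock: 17.62
eef_pos: [0.5, 0.2288, 0.0726]
tool_rot: [0.144, 0.99, 0.001, 0.0]
ft_force: [5.2, 2.2, -2.1]
grip_width: 0.0204
grasp_force: 59.8
```

```bash
python3 s.py
```

```text
t 17.625 p [0.5    0.2288 0.0726] yang 1.2828 phi~ 0.0682 Ftool x,y,up -4.4 3.6 -2.1 r yx -0.126 0.0445 phi_pos 0.0725
```

Emit:
{"api": "carry_out", "payload": {"increments": [1.8,-0.13,-0.04,0,-0.01,1.8,-0.13,-0.04,0,-0.01,1.8,-0.13,-0.04,0,-0.01,1.8,-0.13,-0.04,0,-0.01,1.8,0,0,0,0]}}

```text
clock: 18.25
eef_pos: [0.5035, 0.2263, 0.0724]
tool_rot: [0.124, 0.992, 0.001, -0.001]
ft_force: [2.5, 4.8, -1.2]
grip_width: 0.0203
grasp_force: 60.7
```

```bash
python3 s.py
```

```text
t 18.25 p [0.5035 0.2263 0.0724] yang 1.3227 phi~ 0.0283 Ftool x,y,up -1.2 5.3 -1.2 r yx -0.1257 0.0455 phi_pos 0.0403
```

Emit:
{"api": "carry_out", "payload": {"increments": [1.8,-0.13,-0.04,0,-0.01,1.8,-0.13,-0.04,0,-0.01,1.8,-0.13,-0.04,0,-0.01,1.8,0,0,0,0,1.8,0,0,0,0]}}

```text
clock: 18.88
eef_pos: [0.5058, 0.2247, 0.0721]
tool_rot: [0.109, 0.994, 0.001, -0.002]
ft_force: [-0.5, 5.8, -0.4]
grip_width: 0.0202
grasp_force: 61.9
```

```bash
python3 s.py
```

```text
t 18.875 p [0.5058 0.2247 0.0721] yang 1.3524 phi~ -0.0014 Ftool x,y,up 1.7 5.5 -0.4 r yx -0.1254 0.0466 phi_pos 0.0191
```

Emit:
{"api": "carry_out", "payload": {"increments": [1.8,-0.15,0,0,0,1.8,-0.15,0,0,0,1.8,-0.15,0,0,0,1.8,0,0,0,0,1.8,0,0,0,0]}}

```text
clock: 19.5
eef_pos: [0.5072, 0.2237, 0.0714]
tool_rot: [0.108, 0.994, 0.001, -0.005]
ft_force: [-6.4, 7.3, 0.4]
grip_width: 0.0203
grasp_force: 60.8
```

```bash
python3 s.py
```

```text
t 19.5 p [0.5072 0.2237 0.0714] yang 1.3542 phi~ -0.0032 Ftool x,y,up 7.8 5.7 0.4 r yx -0.126 0.0453 phi_pos 0.0068
```

Emit:
{"api": "carry_out", "payload": {"increments": [1.8,-0.15,0,0,0,1.8,-0.15,0,0,0,1.8,-0.15,0,0,0,1.8,-0.1,0,0,0,1.8,0,0,0,0]}}

```text
clock: 20.12
eef_pos: [0.5076, 0.2233, 0.0705]
tool_rot: [0.107, 0.994, 0.001, -0.01]
ft_force: [-17.1, 9.2, 5.0]
grip_width: 0.0203
grasp_force: 60.9
```

```bash
python3 s.py
```

```text
t 20.125 p [0.5076 0.2233 0.0705] yang 1.3562 phi~ -0.0052 Ftool x,y,up 18.6 5.4 5.0 r yx -0.1262 0.045 phi_pos 0.0023
```

Emit:
{"api": "carry_out", "payload": {"increments": [1.8,-0.2,0,0,0,1.8,-0.2,0,0,0,1.8,0,0,0.2,0,1.8,0,0,0.3,0,1.8,0,-0.05,0.3,0]}}

```text
clock: 20.75
eef_pos: [0.513, 0.221, 0.062]
tool_rot: [0.107, 0.994, 0.0, -0.008]
ft_force: [-13.8, 6.8, 1.8]
grip_width: 0.0206
grasp_force: 59.4
```

```bash
python3 s.py
```

```text
t 20.75 p [0.513 0.221 0.062] yang 1.3562 phi~ -0.0052 Ftool x,y,up 14.9 3.7 1.8 r yx -0.1272 0.0393 phi_pos -0.0412
```

Run:
```python
from h import *
c=cam("side");t=cam("top")
a=np.hstack([cv2.resize(t["pixels"][190:260,190:260],(400,400),interpolation=cv2.INTER_CUBIC),cv2.resize(c["pixels"][160:230,220:290],(400,400),interpolation=cv2.INTER_CUBIC)]); cv2.imwrite("pics/f.png",a)
```

View pics/f.png

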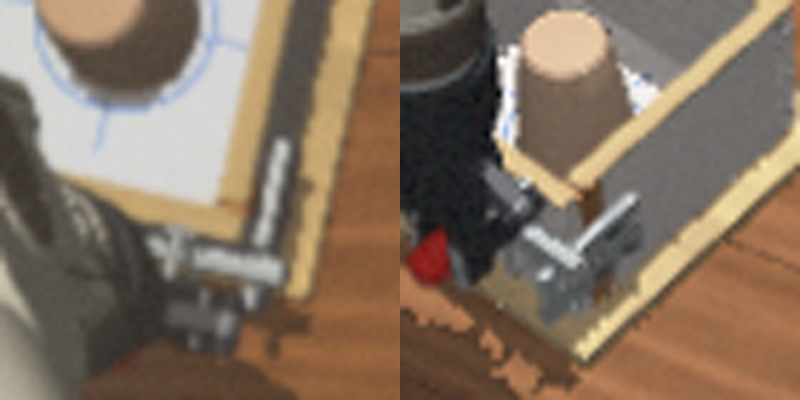

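The gate is against the jamb at (235,205) and the bar lies behind the tooth at (240,260), with the knob slipped slightly in the grip. I'll keep up the push and lower the bar.

Emit:
{"api": "carry_out", "payload": {"increments": [1.8,-0.15,0,0,0,1.8,-0.1,0,0.2,0,1.8,0,-0.05,0.2,0,1.8,0,0,0.2,0,1.8,0,0,0.2,0]}}

```text
clock: 21.48
eef_pos: [0.5152, 0.2205, 0.0567]
tool_rot: [0.108, 0.994, 0.001, -0.008]
ft_force: [-20.8, 5.3, 24.4]
grip_width: 0.0203
grasp_force: 60.8
```

```bash
python3 s.py
```

```text
t 21.475 p [0.5152 0.2205 0.0567] yang 1.3553 phi~ -0.0043 Ftool x,y,up 21.5 0.7 24.4 r yx -0.1274 0.037 phi_pos -0.0571
```

```bash
cat > bar.py <<'E'
from h import *
# bar geometry in box axes from hinge
H=np.array([.5785,.337]); u=np.array([np.cos(-.22),np.sin(-.22)]); v=np.array([-u[1],u[0]])
for n in ["top","side"]:
    c=cam(n); q=cloud(c,np.ones((480,640),bool)); d=q[:,:2]-H; a,s=-(d@u),-(d@v)
    for s0 in np.arange(.03,.215,.012):
        m=(abs(s-s0)<.006)&(a>.012)&(a<.024)&(q[:,2]>.03)&(q[:,2]<.13)
        if m.sum()>2: print(n,round(s0,3),m.sum(),"z",np.sort(q[m,2])[[0,m.sum()//2,-1]].round(4),"a",np.median(a[m]).round(4))
    print([(round(e["p"],2),W(c,e["xyz"]).round(4)) for e in bot.place_of(c,"latch_knob")[:1]])
E
python3 bar.py
```

```text
top 0.15 26 z [0.0584 0.0951 0.1206] a 0.0179
top 0.162 11 z [0.0684 0.0809 0.0865] a 0.0144
top 0.174 12 z [0.0657 0.0808 0.0878] a 0.015
top 0.186 22 z [0.0441 0.0784 0.0848] a 0.0166
top 0.198 3 z [0.0652 0.0796 0.0807] a 0.0141
[(0.42, array([0.5068, 0.2248, 0.0722]))]
side 0.15 9 z [0.0552 0.0673 0.1052] a 0.019
side 0.162 9 z [0.0645 0.0727 0.0831] a 0.0128
side 0.174 9 z [0.0708 0.0779 0.0821] a 0.0133
side 0.186 32 z [0.0417 0.0694 0.084 ] a 0.016
side 0.198 5 z [0.0684 0.0803 0.0861] a 0.0141
[(0.47, array([0.5092, 0.223 , 0.067 ]))]
```

The bar's top sits at z≈0.081 all along, so it is level and down in the notch. I'll unload the arm, then release.

Emit:
{"api": "carry_out", "payload": {"increments": [1.8,0.2,0,-0.1,0,1.8,0.2,0,0,0,1.8,0.2,0,0,0,1.8,0,0,0,0,3,0,0,0,0]}}

```text
clock: 22.3
eef_pos: [0.5156, 0.2195, 0.057]
tool_rot: [0.108, 0.994, -0.001, -0.002]
ft_force: [-0.2, 0.3, -1.4]
grip_width: 0.0302
grasp_force: 0.0
```

```bash
python3 s.py
```

```text
t 22.3 p [0.5156 0.2195 0.057 ] yang 1.3542 phi~ -0.0032 Ftool x,y,up 0.2 0.3 -1.4 r yx -0.1283 0.0361 phi_pos -0.0639
```

Emit:
{"api": "carry_out", "payload": {"increments": [4,0,0,0,0,4,0.3,0,0,0,4,0.2,0,-1,0,4,0,0,-2,0,4,0,0,-3,0]}}

```text
clock: 22.92
eef_pos: [0.5119, 0.2206, 0.1177]
tool_rot: [0.109, 0.994, -0.001, -0.001]
ft_force: [0.1, 0.6, 0.3]
grip_width: 0.0398
grasp_force: 0.0
```

Emit:
{"api": "carry_out", "payload": {"increments": [4,0,0,-4,0,4,2,0,-4,0,4,5,0,0,0,4,5,0,0,0,4,5,0,0,0]}}

```text
clock: 23.55
eef_pos: [0.3454, 0.258, 0.1982]
tool_rot: [0.109, 0.994, 0.001, 0.0]
ft_force: [0.9, 1.0, 1.2]
grip_width: 0.04
grasp_force: 0.0
```

```bash
python3 bar.py
python3 - <<'E'
from h import *
import k
c=k.knob();t=cv2.imread("pics/topk.png"); print(bot.get_obs()["clock"],bot.get_obs()["eef_pos"])
a=np.hstack([cv2.resize(t[170:270,150:250],(400,400),interpolation=cv2.INTER_CUBIC),cv2.resize(c["pixels"][150:250,190:290],(400,400),interpolation=cv2.INTER_CUBIC)]); cv2.imwrite("pics/g.png",a)
E
```

```text
top 0.042 7 z [0.0761 0.0811 0.0836] a 0.0135
top 0.054 6 z [0.0767 0.0813 0.0825] a 0.0135
top 0.066 6 z [0.0764 0.0796 0.0803] a 0.0138
top 0.078 8 z [0.0779 0.08   0.0833] a 0.0138
top 0.09 8 z [0.0783 0.0823 0.0847] a 0.0144
top 0.102 9 z [0.0774 0.082  0.0831] a 0.014
top 0.114 13 z [0.0699 0.0824 0.0863] a 0.0146
top 0.126 20 z [0.0715 0.0768 0.0895] a 0.0168
top 0.138 15 z [0.0712 0.0796 0.0841] a 0.016
top 0.15 26 z [0.0547 0.0812 0.1202] a 0.0178
top 0.162 16 z [0.065  0.0806 0.0855] a 0.016
top 0.174 16 z [0.0767 0.0816 0.0851] a 0.016
top 0.186 24 z [0.0488 0.0801 0.0843] a 0.0177
top 0.198 4 z [0.064  0.0759 0.0821] a 0.0152
[(0.78, array([0.5056, 0.2259, 0.0758]))]
side 0.042 5 z [0.0662 0.0752 0.0799] a 0.0128
side 0.054 4 z [0.0693 0.0834 0.0864] a 0.0129
side 0.066 4 z [0.0687 0.0797 0.085 ] a 0.0126
side 0.078 4 z [0.071  0.0741 0.0785] a 0.0124
side 0.09 8 z [0.0661 0.0766 0.0849] a 0.0131
side 0.102 7 z [0.066  0.0772 0.0809] a 0.0138
side 0.114 9 z [0.0665 0.0758 0.0858] a 0.0135
side 0.126 12 z [0.0713 0.0786 0.0857] a 0.0144
side 0.138 8 z [0.0708 0.0772 0.0858]
[... 368 characters left out ...]
34
top latch_knob [(0.67, [0.5079, 0.2241, 0.0749])]
top gate_hinge [(0.81, [0.5774, 0.3346, 0.0751])]
top cup_middle [(0.91, [0.4833, 0.0065, 0.0433]), (0.64, [0.6471, 0.2286, 0.0499])]
top keeper_place [(0.64, [0.5321, 0.1588, 0.0654]), (0.35, [0.6483, 0.2278, 0.0517])]
side red 69 [0.5038 0.2198] mid [0.5042 0.2197] ztop 0.0861 axis 162.6 len 0.037
side latch_knob [(0.63, [0.5072, 0.2188, 0.0693]), (0.41, [0.6507, 0.2308, 0.0512])]
side gate_hinge [(0.61, [0.5764, 0.3375, 0.0706]), (0.27, [0.3588, 0.0745, 0.002])]
side cup_middle [(0.94, [0.4866, 0.0084, 0.043]), (0.91, [0.6512, 0.2306, 0.0535])]
side keeper_place [(0.83, [0.5333, 0.1602, 0.0637])]
24.25 [0.3470904  0.25771408 0.19709773]
```

View pics/g.png

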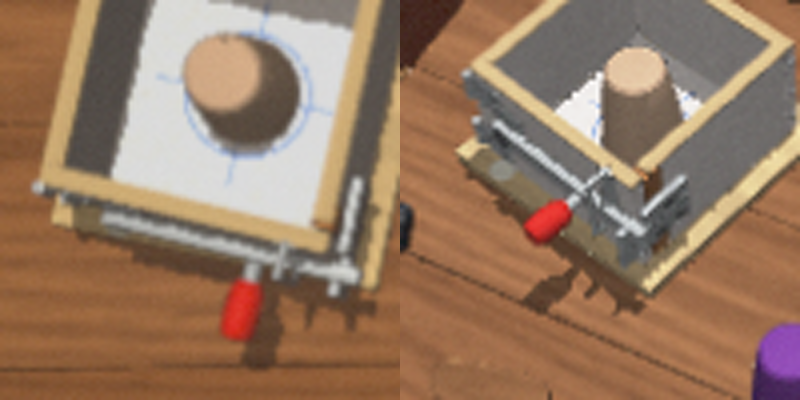

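The gate is shut, with the bar level at z≈0.081 along its length and behind the keeper tooth at (340,285). The cup stands upright in the ring at (235,90) and the arm is clear, so I'll hand it in.

```bash
python3 -c "
from workcell import bot
print(bot.job_done())"
```

```text
the job is handed in; nothing more can be done
None
```

I handed the job in at about 24 s: the tan cup stands mouth down in the ring, the gate is shut and the latch bar is down in the notch; the last pictures agree, but no verdict came back.

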